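# Set the roll tensioner of a wire feeder by counting clicks

### The job

Fresh rolls are in the wire drive and its pressure arm is down: swing the tensioner up until it stands fully upright in the fork at the end of the arm. Then set it: turn its knob anticlockwise (seen from above) back to its end stop, only until you feel the stop and without forcing it, and then turn it exactly three clicks clockwise. Leave the tensioner upright, and do not disturb the other things on the bench.

Things in the scene. Friction and masses are not known exactly. Their poses are not given: they have to be found in the camera images.
- drive: wire drive unit bolted to the bench: steel base 150 x 200 x 12 mm (drive x -95 to +55 mm), upright aluminium feed plate 140 mm long, top at 105 mm, black motor behind it (-x). Origin at bench height under the middle of the plate's face; x out of that face (rolls, arm and tensioner side), y along the plate to the fork end, z up. Pressure arm: fixed shut, top at 98 mm.
- pivot (a point): the tensioner's swing pin, at drive x = 14, y = 52, z = 72 mm. Its z axis points along the tensioner's bolt to the knob (up when the tensioner is upright); its x axis is parallel to the drive's x axis, about which the tensioner swings
- washer (a point): underside of the 26 mm steel washer on the tensioner's bolt, 30 mm from the pivot; upright, it lies just over the arm's fork. Above it a white barrel with fine rings, 24 mm across, runs up into the knob
- knob_top (a point): middle of the knob's end face, 83 mm from the pivot, z along the bolt outward; it does not turn with the knob. The knob is a round, ribbed, unmarked black cylinder, 36 mm across and 34 mm long, that stays at its height as it turns
- knob_mid (a point): middle of the knob, 17 mm below its end face. Clicks are 24 degrees apart; passing one takes about 0.15 N m; let go, the knob falls into the nearest click. It starts at any of clicks 1 to 4 of 7; clockwise tightens. Anticlockwise, a sprung end stop meets it 1 degree past click 0 and gives 1 degree per 0.06 N m; forcing it over 8 degrees (0.5 N m in all) strains it
- ring_top (a point): upper face of the brass pressure ring (29 mm across, 4 mm thick) on the white barrel under the knob; 48 mm from the pivot with the knob at click 0, it sinks towards the washer by 0.8 mm with every click clockwise (too little to be read well from measured poses)
- tensioner (a joint): swing of the tensioner about the pivot, rad: 0 = upright in the fork, against its rest; positive = leaning outward to the drive's +y. It starts at 0.6 to 1.05 and stays where it is left (stiff pivot, 0.15 N m: a few newtons at the knob move it)
- spare_roll_a: bystander: spare steel drive roll lying flat, ring 34 mm across and 12 mm high; origin at the middle of its underside
- spare_roll_b: bystander: spare steel drive roll lying flat, ring 30 mm across and 12 mm high; origin at the middle of its underside
- hex_key: bystander: L-shaped steel hex key lying flat, 90 by 28 mm, 6 mm thick; origin at the middle of its underside
- nozzle: bystander: copper torch nozzle standing upright, a tube 24 mm across and 62 mm tall; origin at the middle of its underside
- spray_can: bystander: white spray can standing, 58 mm across and 170 mm tall; origin at the middle of its underside
- tip_jar: bystander: clear jar with a black cap, 60 mm across and 70 mm tall; origin at the middle of its underside
- wire_brush: bystander: wooden wire brush lying on the bench; origin at the middle of its underside
- chip_hammer: bystander: hammer lying on the bench; origin at the middle of its underside

How it is judged:
On the way, in this order (a step that is already met when the one before it is completed fails the run):
1. the tensioner stands upright in the fork (within 5 degrees) (value of joint tensioner below 0.09 rad), for 0.2 s.
2. with the tensioner upright, the knob is turned back to its end stop (click 0 or beyond) (value of joint tensioner below 0.09 rad and z of ring_top in the frame of pivot above 0.04787 m), for 0.1 s.
At the end, for the whole second after the job is handed in: The tensioner stands upright (within 5 degrees) and at rest, the knob rests in the third click from its end stop (the pressure ring 2.4 mm below its click-0 height, within 0.25 mm, a third of a click), and it is let go (value of joint tensioner below 0.09 rad and z of ring_top in the frame of pivot between 0.04535 and 0.04585 m and velocity of joint tensioner below 0.05 rad/s); the robot touches nothing.
It fails at once if the end stop was forced: the knob was driven more than 8 degrees into its sprung stop (z of ring_top in the frame of pivot above 0.0483 m).
It fails at once if a bystander was shifted by more than 25 mm (distance of any of spare_roll_a, spare_roll_b, hex_key, nozzle, spray_can, tip_jar, wire_brush, chip_hammer from where it was at the start of the episode above 0.025 m).
It also fails if it takes over 67 s, if anything falls off the work surface, if the arm or the gripper's body presses on something with over 40 N, if the wrist force passes 120 N, or if a joint passes its speed limit or range.

### The arm

A 6-joint arm with a two-finger parallel gripper is mounted at the origin on the work surface. World frame = base frame: x ahead of the robot, y to its left, z up, the work surface at z = 0. Lengths are in m, angles in rad, forces in N, time in s.
With the tool pointing down it reaches from about 0.375 to 0.9 m from the base axis. Payload 3.1 kg.
Tool frame: the origin (TCP) lies midway between the tips of the shut fingers; the grasp point (between the pads) lies 19 mm behind it; z points along the fingers, y is the line along which they close (so a half turn about z gives the same grasp; the last joint's range is limited). The gripper opens to 87 mm and grips with 3 to 60 N. Pads are 19 mm wide; open, the fingers measure 117 mm over their backs; the gripper's body (75 mm by 190 mm) begins 51 mm behind the grasp point.
Start: joints at [-1.413, 0.527, 1.433, -0, 1.181, -0.178], TCP at [0.207, -0.59, 0.183] pointing down, gripper open.
Joint ranges: [-3.08, 3.08], [-0.75, 2.2], [0.22, 2.44], [-1.43, 4.57], [0, 2.65], [-2.85, 2.85]. Speed limits (rad/s): [2.79, 2.79, 3.14, 3.14, 3.14, 3.14].

### API

Orientations are given as a rotation vector (axis times angle).
In Python, from rig import bot, vision, job, spot_in, tip_of gives the robot as it stands.
- The arm moves only by the tool drive_tool, never from a script. Its argument "deltas" is one flat list of numbers, 4 for each row, row after row: the shift along the tool's x, y, z in mm, then the turn about the tool's z in degrees. A call has 1 to 12 rows; each row is the pose to reach, as a shift and turn from the pose commanded when the call began, along the tool's axes at that moment; what a row does not reach only later rows make up. A row lasts 1/10 s, in which the tool goes at most 50 mm and 8.59 degrees, less where a joint would pass 70% of its speed; a pose out of reach is approached as far as the arm can. A call with a gripper value outside its range is refused whole. "jaw" is the closure in counts, from 0 (fully open) to 255 (shut), set as the call begins (left out, the last holds). The fingers move at their own pace and stop on an object; "squeeze" is the grip in N (left out, the last holds). Time passes only in rows, so rows that repeat a pose let the fingers close. It gives the time, the measured TCP pose, the force, the opening and the grip force at its end, in the units of the state.
- bot.sense(): the state, without advancing time (a new reading comes with each control period).
- vision.snapshot(name): name is "scene" or "top" or "wrist"; returns the picture (480x640x3 uint8, red, green, blue); there is no depth.
- vision.calibration(name): a dict with "mtx" (3x3 intrinsics, pixels), "position" and "orientation" of the camera in the world. Camera axes: x right, y up, looking along -z (the intrinsics and any distortion apply to the point x, -y, -z); pixel columns grow to the right and rows downward; lengths in m; the calibration is good to about 2 mm. A picture is of the moment at which its call begins: read the wrist's pose just before it. calibration takes no time and is no camera call; for the wrist camera it gives the pose at the moment of the call.
- job.close_job(): hands the job in; it is judged then, once.
Trained networks look in the newest picture that a camera, given by its name, has taken for a name from the list of things; names that differ only in an ending like _2 or _b are one class to them, and where a whole thing is asked for, a point or a joint stands for the part that bears it (a point fixed in the world has none). Each returns a list of dicts, best first, with "conf" (0 to 1); they miss things now and then, are a little off and sometimes report something else, mostly with a low value. They report only what shows in the picture. A call takes as long as a camera call.
- spot_in(label, camera): "extent" ([centre column, centre row, width, height] in pixels, round what is visible of it).
- tip_of(label, camera): "location" ([column, row] in pixels: a listed point, or the origin of a listed thing).
The state is a dict: "time": time; "q": joint angles; "joint_velocities": joint speeds; "joint_efforts": joint torques, N m; "tool_pos": TCP position; "ee_rot": TCP orientation; "ft_force": force on the tool from outside, world axes, zero at the start; "moment": the same for the moment, N m; "finger_gap": finger opening in m; "grip_force": force on a finger pad.
Only numpy, scipy, OpenCV 4.12 (cv2) and the standard library are available. Lean on these libraries where they do the work, as an engineer would, in place of code of your own. Each camera call takes 0.05 s, during which the arm holds its last target. There are 200 camera calls.

## Working session

There is one attempt and no reset: what is moved stays moved. The work goes in short steps, Python scripts to look and compute and a tool call to move; the robot and the scene stay as the last step left them, time stands still between calls to the robot, and variables do not carry over. Pictures are saved under pics/ and viewed, at most 10 in all, crops included, and the job is handed in when it is done.

Besides the shell and the picture viewer there is one more tool, called after "Call:" as a command line: name --argument value ..., lists and objects as JSON in quotes. drive_tool: Moves the arm, as the interface text tells. Its arguments: {"type":"object","properties":{"deltas":{"type":"array","items":{"type":"number"}},"jaw":{"type":"number"},"squeeze":{"type":"number"}},"required":["deltas"]}

```bash
mkdir -p pics; cat > h.py <<'E'
import numpy as np, cv2
from scipy.spatial.transform import Rotation as R
from rig import bot, vision, job, spot_in, tip_of
def cal(n):
    c=vision.calibration(n); o=np.array(c["orientation"],float)
    Rm=o if o.shape==(3,3) else (R.from_rotvec(o).as_matrix() if o.size==3 else R.from_quat(o).as_matrix())
    return np.array(c["mtx"]),np.array(c["position"]),Rm,c
def ray(n,px,c=None):
    K,p,Rm,_=c or cal(n); v=np.linalg.inv(K)@[px[0],px[1],1]; d=Rm@np.array([v[0],-v[1],-v[2]]); return p,d/np.linalg.norm(d)
def proj(n,X,c=None):
    K,p,Rm,_=c or cal(n); v=Rm.T@(np.array(X)-p); u=K@[v[0],-v[1],-v[2]]; return u[:2]/u[2]
def tri(rs):
    A=sum(np.eye(3)-np.outer(d,d) for p,d in rs); b=sum((np.eye(3)-np.outer(d,d))@p for p,d in rs); return np.linalg.solve(A,b)
def save(n,f):
    im=vision.snapshot(n); cv2.imwrite('pics/'+f,im[:,:,::-1]); return im
E
python3 - <<'E'
from h import *
a=save("scene","s.png"); b=save("top","t.png")
cv2.imwrite('pics/both.png',np.vstack([a,b])[:,:,::-1][::1,::1]) 
for n in("scene","top"):
    print(n,{k:v for k,v in cal(n)[3].items()})
    for l in ["drive","pivot","washer","knob_top","knob_mid","ring_top","spray_can","tip_jar","nozzle","spare_roll_a","hex_key","wire_brush","chip_hammer"]:
        print(l,[(np.round(d["location"]).tolist(),round(d["conf"],2)) for d in tip_of(l,n)[:2]])
s=bot.sense();print(s)
E
```

```text
scene {'mtx': array([[579.32447822,   0.        , 314.42405014],
       [  0.        , 579.32447822, 246.936055  ],
       [  0.        ,   0.        ,   1.        ]]), 'position': array([ 1.1333769 , -0.68562003,  0.8004425 ]), 'orientation': array([0.87878282, 0.31343486, 0.68095129])}
drive [([314.0, 314.0], 0.75), ([255.0, 280.0], 0.57)]
pivot [([340.0, 280.0], 0.94), ([473.0, 251.0], 0.15)]
washer [([353.0, 269.0], 0.98), ([318.0, 354.0], 0.56)]
knob_top [([375.0, 249.0], 0.8)]
knob_mid [([369.0, 258.0], 0.92), ([343.0, 280.0], 0.63)]
ring_top [([359.0, 263.0], 0.55)]
spray_can [([262.0, 427.0], 0.68)]
tip_jar [([148.0, 316.0], 0.86)]
nozzle [([258.0, 281.0], 0.84)]
spare_roll_a [([319.0, 353.0], 0.57)]
hex_key [([400.0, 325.0], 0.5)]
wire_brush [([349.0, 188.0], 0.73), ([342.0, 279.0], 0.45)]
chip_hammer [([474.0, 250.0], 0.96), ([374.0, 251.0], 0.4)]
top {'mtx': array([[527.6418828 ,   0.        , 315.58899287],
       [  0.        , 527.6418828 , 242.76895289],
       [  0.        ,   0.        ,   1.        ]]), 'position': array([0.35802694, 0.02338782, 1.14829836]), 'orien
[... 626 characters left out ...]
4, 'q': array([-1.41250436e+00,  5.27505215e-01,  1.43272245e+00, -3.57059815e-05,
        1.18140383e+00, -1.78538669e-01]), 'joint_velocities': array([ 6.75723742e-04,  1.44682921e-04, -9.33840541e-04, -4.28004895e-05,
        8.28486012e-04, -9.04069134e-04]), 'joint_efforts': array([ 5.16246710e-04, -4.40012455e+01, -1.76980823e+01,  6.35767565e-02,
        5.05148666e-02, -8.26569106e-06]), 'tool_pos': array([ 0.20654859, -0.58984123,  0.18303803]), 'ee_rot': array([-3.09710205e+00, -5.26609122e-01,  5.12668975e-05]), 'ft_force': array([-0.78910704, -0.4167276 ,  0.17526701]), 'moment': array([-0.0416685 ,  0.02313283, -0.01335614]), 'grip_force': 0.0, 'finger_gap': 0.08693369013920921}
```

View pics/s.png

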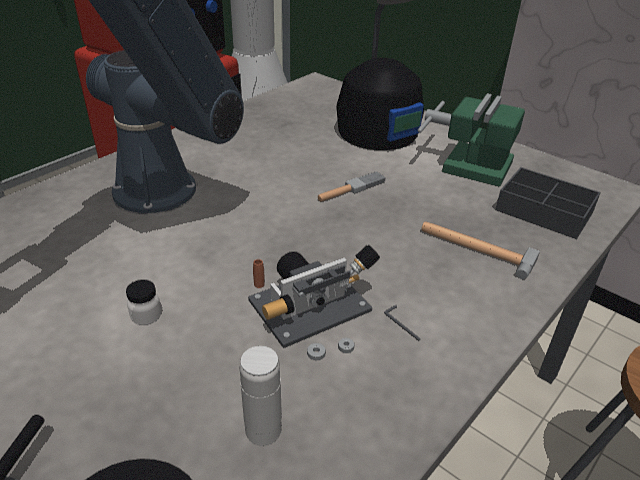

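View pics/t.png

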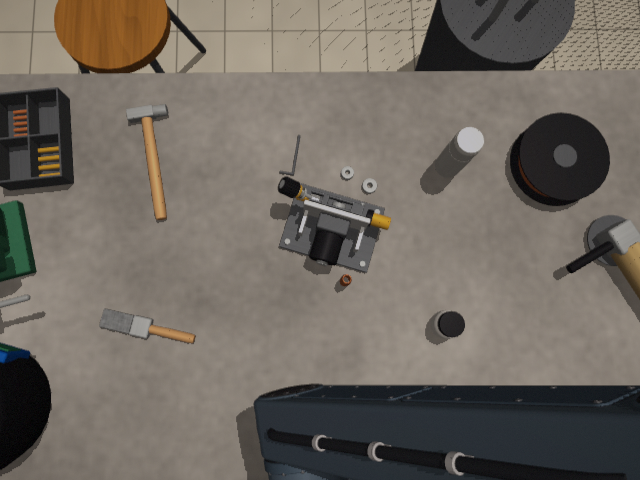

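The scene picture shows the drive in mid-bench (about 310,300) with the black knob leaning outward at (369,257). In the top picture the knob is at (289,186), and the drive's +y runs to image left. The area around the knob is free apart from the hex key and the spare rolls.

```bash
python3 - <<'E'
from h import *
C={n:cal(n) for n in("scene","top")}
P={"pivot":((340,280),(314,199)),"washer":((353,269),(300,190)),"kmid":((369,258),(288,185)),"ktop":((375,249),(280,186)),"drive":((314,314),(332,221)),"ring":((359,263),(294,191))}
for k,(a,b) in P.items():
    rs=[ray("scene",a,C["scene"]),ray("top",b,C["top"])]; X=tri(rs)
    print(k,X.round(4),[np.round(proj(n,X,C[n])-px,1).tolist() for n,px in zip(C,(a,b))])
# fit: drive yaw, xy and tensioner angle
from scipy.optimize import least_squares
def pts(v):
    x,y,w,t=v; Rz=R.from_euler('z',w).as_matrix(); f=lambda q:Rz@q+[x,y,0]
    piv=np.array([.014,.052,.072]); u=np.array([0,np.sin(t),np.cos(t)])
    return dict(drive=f(np.zeros(3)),pivot=f(piv),washer=f(piv+.03*u),ring=f(piv+.0465*u),kmid=f(piv+.066*u),ktop=f(piv+.083*u))
def res(v):
    q=pts(v); return np.concatenate([proj(n,q[k],C[n])-P[k][i] for k in P for i,n in enumerate(C)])
s=least_squares(res,[.5,0,-.1,.8],loss='soft_l1',f_scale=2); print(s.x,np.degrees(s.x[2:]),s.fun.reshape(-1,4).round(1))
for k,v in pts(s.x).items(): print(k,v.round(4))
q=s.x.copy();q[3]=0
print({k:v.round(4) for k,v in pts(q).items()})
s=bot.sense();print(R.from_rotvec(s["ee_rot"]).as_matrix().round(3))
K,p,Rm,_=cal("wrist");print(p,Rm.round(3),K)
E
```

```text
pivot [ 0.6239 -0.0106  0.0706] [[1.2, -0.2], [0.8, 0.8]]
washer [0.6365 0.0165 0.0894] [[2.7, -0.4], [1.8, 1.9]]
kmid [0.6467 0.044  0.1049] [[0.3, -0.1], [0.2, 0.2]]
ktop [0.644  0.0616 0.1148] [[-0.9, 0.2], [-0.6, -0.7]]
drive [ 0.5938 -0.0516 -0.0109] [[0.6, -0.1], [0.4, 0.4]]
ring [0.6355 0.031  0.0944] [[1.2, -0.2], [0.8, 0.8]]
[ 0.59502133 -0.05369956 -0.31725447  1.05448519] [-18.17734203  60.41755075] [[ 2.2 -1.1 -0.1  0.4]
 [ 1.  -0.2  2.   4. ]
 [-0.9 -1.3 -0.7  2.3]
 [-0.3  2.   0.3 -1.9]
 [ 0.5 -3.2  1.6 -1.2]
 [ 1.5  0.2  1.3 -0.1]]
drive [ 0.595  -0.0537  0.    ]
pivot [ 0.6245 -0.0087  0.072 ]
washer [0.6327 0.0161 0.0868]
ring [0.6372 0.0298 0.095 ]
kmid [0.6424 0.0459 0.1046]
ktop [0.6471 0.0599 0.113 ]
{'drive': array([ 0.595 , -0.0537,  0.    ]), 'pivot': array([ 0.6245, -0.0087,  0.072 ]), 'washer': array([ 0.6245, -0.0087,  0.102 ]), 'ring': array([ 0.6245, -0.0087,  0.1185]), 'kmid': array([ 0.6245, -0.0087,  0.138 ]), 'ktop': array([ 0.6245, -0.0087,  0.155 ])}
[[ 0.944  0.331 -0.   ]
 [ 0.331 -0.944  0.   ]
 [-0.    -0.    -1.   ]]
[ 0.28230082 -0.56432656  0.3857933 ] [[ 0.331  0.904  0.271]
 [-0.944  0.317  0.095]
 [-0.    -0.288  0.958]] [[389.68933685   0.         320.70467792]
 [  0.         389.68933685 242.74738502]
 [  0.           0.           1.        ]]
```

Call:
drive_tool --deltas '[30,-22,-20,0,68,-50,-40,0,106,-78,-60,0,144,-106,-80,0,182,-134,-80,0,220,-162,-80,0,258,-190,-80,0,296,-218,-80,0,334,-246,-80,0,372,-274,-80,0,410,-302,-80,0,448,-330,-80,0]' --jaw 0 --squeeze 15

```text
time: 2.6
tool_pos: [0.5213, -0.1286, 0.2634]
ee_rot: [3.097, 0.526, 0.001]
ft_force: [0.4, -0.4, 0.7]
finger_gap: 0.0871
grip_force: 0.0
```

Call:
drive_tool --deltas '[38,-28,0,7,76,-56,0,14,114,-84,0,21,152,-112,0,28,166,-118,0,33,166,-118,0,37.5,166,-118,0,37.5,166,-118,0,37.5]'

```text
time: 3.4
tool_pos: [0.6378, 0.0358, 0.2629]
ee_rot: [3.102, -0.494, -0.001]
ft_force: [-0.3, 0.3, 0.6]
finger_gap: 0.0872
grip_force: 0.0
```

```bash
cat > w.py <<'E'
from h import *
import sys
save("wrist",sys.argv[1]); c=cal("wrist"); s=bot.sense()
print(s["tool_pos"].round(4),R.from_rotvec(s["ee_rot"]).as_matrix().round(3).tolist(),s["q"].round(2))
for l in ["pivot","washer","knob_top","knob_mid","ring_top"]:
    for d in tip_of(l,"wrist")[:2]:
        p,v=ray("wrist",d["location"],c); 
        print(l,np.round(d["location"]),round(d["conf"],2),{z:(p+v*(z-p[2])/v[2])[:2].round(4).tolist() for z in (.072,.105,.113,.155)})
E
python3 w.py w1.png
```

```text
[0.6377 0.0356 0.2631] [[0.95, -0.312, -0.0], [-0.312, -0.95, -0.0], [-0.0, 0.0, -1.0]] [-0.12  0.47  1.3  -0.    1.37  1.77]
pivot [365. 199.] 0.91 {0.072: [0.6316, -0.0106], 0.105: [0.6385, -0.0088], 0.113: [0.6402, -0.0084], 0.155: [0.649, -0.0062]}
washer [344. 205.] 0.74 {0.072: [0.6324, 0.0122], 0.105: [0.6392, 0.0121], 0.113: [0.6409, 0.012], 0.155: [0.6496, 0.0118]}
knob_top [296. 210.] 0.64 {0.072: [0.6426, 0.0598], 0.105: [0.6486, 0.0557], 0.113: [0.65, 0.0547], 0.155: [0.6576, 0.0494]}
knob_mid [313. 212.] 0.89 {0.072: [0.6353, 0.0446], 0.105: [0.6419, 0.0417], 0.113: [0.6435, 0.041], 0.155: [0.6519, 0.0373]}
knob_mid [294. 100.] 0.29 {0.072: [0.7438, 0.027], 0.105: [0.7413, 0.0256], 0.113: [0.7407, 0.0253], 0.155: [0.7375, 0.0235]}
ring_top [330. 208.] 0.62 {0.072: [0.6341, 0.0268], 0.105: [0.6408, 0.0254], 0.113: [0.6424, 0.025], 0.155: [0.6509, 0.0233]}
```

View pics/w1.png

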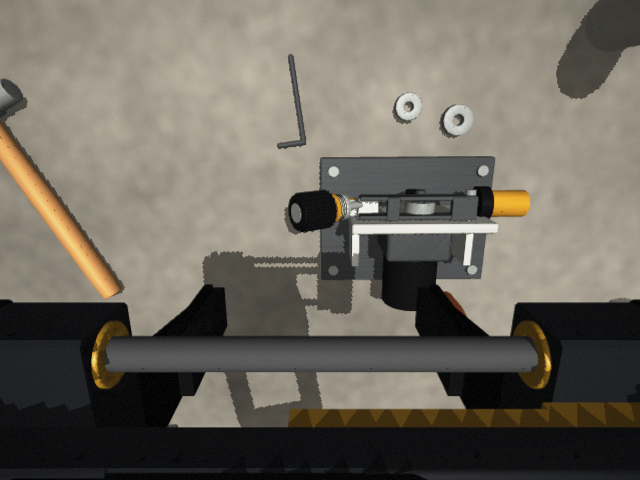

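The wrist picture shows the drive square with the image. The knob, leaning outward, is at (313,210), between the finger lines at columns 225 and 420. I'll descend straddling it, then push it with the outer finger along tool +y (drive −y).

Call:
drive_tool --deltas '[3,0,35,0,3,0,70,0,3,0,105,0,3,0,125,0,3,0,135,0,3,0,141,0,3,0,141,0]'

```text
time: 4.4
tool_pos: [0.6411, 0.0348, 0.1221]
ee_rot: [-3.102, 0.497, -0.0]
ft_force: [0.2, -0.4, 0.6]
finger_gap: 0.0872
grip_force: 0.0
```

Call:
drive_tool --deltas '[0,8,0,0,0,16,0,0,0,24,0,0,0,32,0,0,0,40,0,0,0,46,0,0,0,51,0,0,0,56,0,0,0,60,0,0,0,60,0,0]'

```text
time: 5.4
tool_pos: [0.622, -0.0225, 0.122]
ee_rot: [3.102, -0.498, -0.0]
ft_force: [-0.2, -0.6, 0.4]
finger_gap: 0.0872
grip_force: 0.0
```

Call:
drive_tool --deltas '[0,2,0,0,0,4,0,0,0,6,0,0,0,8,0,0,0,8,0,0]'

```text
time: 5.9
tool_pos: [0.6196, -0.0299, 0.122]
ee_rot: [3.102, -0.497, -0.0]
ft_force: [0.0, 0.5, 0.0]
finger_gap: 0.0873
grip_force: 0.0
```

```bash
python3 w.py w2.png; python3 - <<'E'
from h import *
rs={}
for n in("scene","top"):
    save(n,n+"2.png")
    for l in ["pivot","washer","knob_top","knob_mid"]:
        for d in tip_of(l,n)[:1]: rs.setdefault(l,[]).append(ray(n,d["location"])); print(n,l,np.round(d["location"]),round(d["conf"],2))
for l,r in rs.items():
    if len(r)>1: print(l,tri(r).round(4))
E
```

```text
[ 0.6196 -0.0297  0.122 ] [[0.95, -0.312, -0.0], [-0.312, -0.95, 0.0], [-0.0, -0.0, -1.0]] [-0.23  0.59  1.5   0.    1.05  1.66]
pivot [287. 245.] 0.79 {0.072: [0.629, -0.009], 0.105: [0.6378, -0.015], 0.113: [0.6399, -0.0165], 0.155: [0.651, -0.0242]}
washer [249. 256.] 0.65 {0.072: [0.63, 0.0181], 0.105: [0.6386, 0.0086], 0.113: [0.6407, 0.0063], 0.155: [0.6516, -0.0059]}
knob_top [161. 267.] 0.95 {0.072: [0.6412, 0.0787], 0.105: [0.6483, 0.0613], 0.113: [0.6501, 0.057], 0.155: [0.6591, 0.0348]}
knob_mid [194. 268.] 0.82 {0.072: [0.6338, 0.0575], 0.105: [0.6419, 0.0428], 0.113: [0.6438, 0.0393], 0.155: [0.6541, 0.0205]}
ring_top [225. 259.] 0.81 {0.072: [0.6334, 0.0345], 0.105: [0.6415, 0.0228], 0.113: [0.6435, 0.0199], 0.155: [0.6539, 0.0051]}
scene pivot [344. 279.] 0.74
scene washer [352. 270.] 0.88
scene knob_top [374. 252.] 0.92
top washer [448. 168.] 0.25
washer [ 0.6924 -0.1991  0.2508]
```

View pics/w2.png

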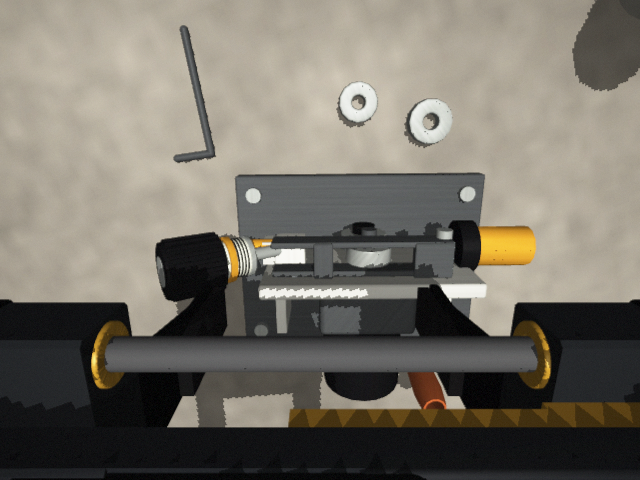

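The wrist picture shows the knob unmoved at (194,268), with the open finger passing above it at (215,290). The open fingertips evidently sit well behind the TCP. I'll push with the fingers shut instead: raise, go outside the knob, shut, descend and push.

Call:
drive_tool --deltas '[0,0,-40,0,2,0,-78,0,2,-40,-78,0,2,-80,-78,0,2,-115,-78,0,2,-126,-78,0,2,-126,-60,0,2,-126,-60,0]' --jaw 255

```text
time: 7.5
tool_pos: [0.6588, 0.0895, 0.1796]
ee_rot: [3.101, -0.495, -0.009]
ft_force: [-0.8, -1.2, 0.7]
finger_gap: 0.0311
grip_force: 0.0
```

Call:
drive_tool --deltas '[0,0,30,0,0,0,55,0,0,0,72,0,0,0,82,0,0,0,82,0]'

```text
time: 8.0
tool_pos: [0.6598, 0.0887, 0.0988]
ee_rot: [3.101, -0.498, -0.005]
ft_force: [0.6, 0.1, 0.3]
finger_gap: 0.001
grip_force: 0.0
```

Call:
drive_tool --deltas '[0,8,0,0,0,16,0,0,0,24,0,0,0,30,0,0,0,36,0,0,0,42,0,0,0,48,0,0,0,54,0,0,0,60,0,0]'

```text
time: 8.9
tool_pos: [0.642, 0.032, 0.1]
ee_rot: [3.102, -0.497, -0.0]
ft_force: [-0.8, 0.0, -0.3]
finger_gap: 0.0005
grip_force: 0.0
```

Call:
drive_tool --deltas '[0,2,0,0,0,4,0,0,0,6,0,0]'

```text
time: 9.2
tool_pos: [0.6403, 0.0267, 0.1]
ee_rot: [-3.102, 0.497, -0.0]
ft_force: [-0.4, -0.2, -0.2]
finger_gap: 0.0006
grip_force: 0.0
```

```bash
python3 w.py w3.png
```

```text
[0.6402 0.0264 0.1   ] [[0.95, -0.312, -0.0], [-0.312, -0.95, -0.0], [-0.0, 0.0, -1.0]] [-0.13  0.65  1.46 -0.    1.03  1.76]
pivot [380. 259.] 0.62 {0.072: [0.6288, -0.0093], 0.105: [0.6414, -0.0078], 0.113: [0.6444, -0.0075], 0.155: [0.6603, -0.0056]}
washer [347. 271.] 0.66 {0.072: [0.6279, 0.0129], 0.105: [0.6406, 0.0112], 0.113: [0.6436, 0.0108], 0.155: [0.6597, 0.0087]}
knob_top [261. 288.] 0.56 {0.072: [0.6334, 0.0688], 0.105: [0.6453, 0.0592], 0.113: [0.6482, 0.0568], 0.155: [0.6633, 0.0445]}
knob_mid [291. 282.] 0.85 {0.072: [0.6319, 0.0486], 0.105: [0.644, 0.0418], 0.113: [0.6469, 0.0402], 0.155: [0.6623, 0.0315]}
ring_top [320. 277.] 0.84 {0.072: [0.6293, 0.0299], 0.105: [0.6417, 0.0258], 0.113: [0.6447, 0.0248], 0.155: [0.6606, 0.0195]}
```

View pics/w3.png

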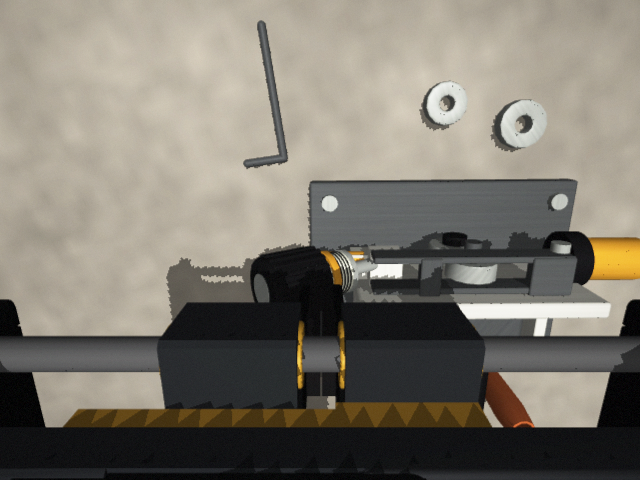

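```bash
python3 - <<'E'
from h import *
im=cv2.imread('pics/w3.png'); c=cal("wrist"); s=bot.sense(); T=R.from_rotvec(s["ee_rot"]).as_matrix()
for z in (0,-.019,-.05):
    for x in(-.0095,.0095):
        u=proj("wrist",s["tool_pos"]+T@[x,0,z],c); print(x,z,u.round())
g=im[230:420,220:420]; cv2.imwrite('pics/c3.png',np.clip(cv2.resize(g,None,fx=3,fy=3,interpolation=cv2.INTER_CUBIC).astype(float)*2,0,255))
E
```

```text
-0.0095 0 [320. 292.]
0.0095 0 [320. 260.]
-0.0095 -0.019 [320. 307.]
0.0095 -0.019 [320. 272.]
-0.0095 -0.05 [320. 338.]
0.0095 -0.05 [320. 299.][ WARN:0@0.161] global loadsave.cpp:1063 imwrite_ Unsupported depth image for selected encoder is fallbacked to CV_8U.
```

View pics/c3.png

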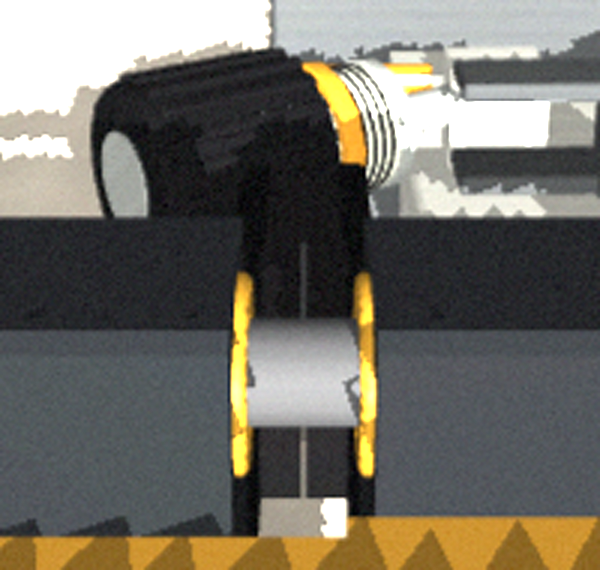

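The crop shows the shut fingers ending at about (321,272), in front of the knob, which still leans. I need a side view to see the true height relation.

```bash
python3 - <<'E'
from h import *
im=save("scene","s3.png"); s=bot.sense(); c=cal("scene")
g=im[170:345,230:450][:,:,::-1].astype(float)
g=cv2.resize(np.clip(g*1.7,0,255).astype(np.uint8),None,fx=3.4,fy=3.4,interpolation=cv2.INTER_CUBIC)
T=R.from_rotvec(s["ee_rot"]).as_matrix()
def mk(X,col):
    u=(proj("scene",X,c)-[230,170])*3.4; cv2.circle(g,tuple(int(v) for v in u),4,col,1); print(u.round())
mk(s["tool_pos"],(0,0,255)); mk(s["tool_pos"]+T@[0,0,-.05],(0,255,255)); mk([.643,.0425,.105],(0,255,0)); mk([.6285,-.0093,.072],(255,0,0))
cv2.imwrite('pics/c4.png',g); print(s["q"],s["tool_pos"],s["ft_force"])
E
```

```text
[446. 315.]
[452. 244.]
[467. 297.]
[386. 374.]
[-1.32049965e-01  6.45175100e-01  1.46464950e+00  5.20902862e-05
  1.03165355e+00  1.75610759e+00] [0.64034035 0.02693855 0.10006473] [-0.11134343 -0.22986136 -0.23017406]
```

View pics/c4.png

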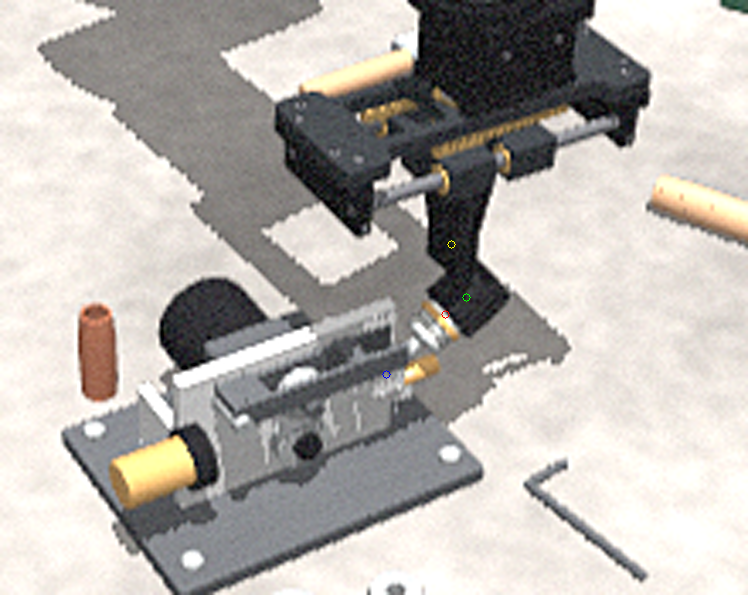

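The side view shows the shut fingers (450,280) ending just above the knob: the fingertips sit higher than the stated TCP. I'll repeat the push lower, where it is safe in either case.

Call:
drive_tool --deltas '[0,0,-30,0,0,-30,-30,0,0,-70,-30,0,0,-72,-10,0,0,-72,20,0,0,-72,35,0,0,-72,35,0]'

```text
time: 10.25
tool_pos: [0.6603, 0.0952, 0.0622]
ee_rot: [3.101, -0.497, -0.01]
ft_force: [0.4, -0.1, -0.7]
finger_gap: -0.0001
grip_force: 0.0
```

Call:
drive_tool --deltas '[0,8,0,0,0,16,0,0,0,23,0,0,0,28,0,0]'

```text
time: 10.65
tool_pos: [0.6556, 0.0693, 0.0666]
ee_rot: [-3.097, 0.501, -0.006]
ft_force: [3.1, 11.2, 2.5]
finger_gap: 0.0002
grip_force: 5.5
```

```bash
python3 w.py w5.png
```

```text
[0.6556 0.0696 0.0667] [[0.949, -0.316, 0.005], [-0.316, -0.949, 0.005], [0.003, -0.006, -1.0]] [-0.07  0.71  1.44  0.01  0.99  1.82]
pivot [478. 284.] 0.94 {0.072: [0.6261, -0.0114], 0.105: [0.6436, -0.0023], 0.113: [0.6478, -0.0001], 0.155: [0.67, 0.0114]}
washer [508. 261.] 0.72 {0.072: [0.6344, -0.0295], 0.105: [0.6505, -0.0174], 0.113: [0.6544, -0.0144], 0.155: [0.6749, 0.0009]}
washer [440. 296.] 0.64 {0.072: [0.6255, 0.0099], 0.105: [0.6431, 0.0154], 0.113: [0.6473, 0.0168], 0.155: [0.6697, 0.0238]}
knob_mid [384. 312.] 0.94 {0.072: [0.6258, 0.0419], 0.105: [0.6434, 0.0421], 0.113: [0.6476, 0.0421], 0.155: [0.6699, 0.0423]}
```

Call:
drive_tool --deltas '[0,4,0,0,0,8,0,0,0,12,0,0]'

```text
time: 11.25
tool_pos: [0.656, 0.0676, 0.0692]
ee_rot: [-3.081, 0.503, -0.017]
ft_force: [6.1, 32.0, 14.9]
finger_gap: 0.0003
grip_force: 17.4
```

```bash
python3 w.py w6.png | cut -c1-170
```

```text
[0.656  0.0677 0.0695] [[0.948, -0.318, 0.014], [-0.318, -0.948, 0.018], [0.008, -0.022, -1.0]] [-0.08  0.7   1.45  0.02  0.98  1.8 ]
pivot [473. 282.] 0.58 {0.072: [0.6276, -0.0112], 0.105: [0.6443, -0.0031], 0.113: [0.6484, -0.0011], 0.155: [0.6696, 0.0092]}
washer [435. 298.] 0.68 {0.072: [0.625, 0.0108], 0.105: [0.6421, 0.0153], 0.113: [0.6462, 0.0164], 0.155: [0.668, 0.0221]}
knob_top [436. 297.] 0.72 {0.072: [0.6254, 0.0101], 0.105: [0.6425, 0.0147], 0.113: [0.6466, 0.0158], 0.155: [0.6683, 0.0217]}
knob_top [607. 128.] 0.52 {0.072: [0.6869, -0.0902], 0.105: [0.6939, -0.0691], 0.113: [0.6956, -0.064], 0.155: [0.7044, -0.0372]}
knob_mid [385. 313.] 0.93 {0.072: [0.6242, 0.0394], 0.105: [0.6414, 0.0392], 0.113: [0.6456, 0.0391], 0.155: [0.6676, 0.0389]}
knob_mid [436. 298.] 0.4 {0.072: [0.6246, 0.01], 0.105: [0.6418, 0.0146], 0.113: [0.6459, 0.0158], 0.155: [0.6678, 0.0217]}
ring_top [437. 296.] 0.39 {0.072: [0.6256, 0.0095], 0.105: [0.6426, 0.0142], 0.113: [0.6467, 0.0154], 0.155: [0.6684, 0.0214]}
```

The force (32 N along y, 15 N up) runs along the bolt, so the tip is pressing on the end face without any lever. I'll back off and look at the true tip height.

Call:
drive_tool --deltas '[0,-15,0,0,0,-30,0,0,0,-40,0,0,0,-40,0,0]'

```text
time: 11.95
tool_pos: [0.6627, 0.0957, 0.0645]
ee_rot: [3.102, -0.495, -0.001]
ft_force: [0.2, 0.8, 0.4]
finger_gap: 0.0003
grip_force: 0.0
```

```bash
python3 - <<'E'
from h import *
im=save("scene","s4.png"); s=bot.sense(); c=cal("scene")
ox,oy,f=300,130,3.6
g=im[oy:oy+165,ox:ox+200][:,:,::-1].astype(float)
g=cv2.resize(np.clip(g*2.2,0,255).astype(np.uint8),None,fx=f,fy=f,interpolation=cv2.INTER_CUBIC)
T=R.from_rotvec(s["ee_rot"]).as_matrix()
for z,col in((0,(0,0,255)),(-.02,(0,255,255)),(-.04,(0,255,0)),(-.06,(255,0,0)),(-.08,(255,0,255))):
    u=(proj("scene",s["tool_pos"]+T@[0,0,z],c)-[ox,oy])*f; cv2.circle(g,tuple(int(v) for v in u),4,col,1); print(z,u.round())
cv2.imwrite('pics/c5.png',g); print(s["tool_pos"],s["ft_force"])
for l in["knob_top","knob_mid","washer","pivot"]: print(l,[(np.round(d["location"],1).tolist(),round(d["conf"],2)) for d in tip_of(l,"scene")[:1]])
E
```

```text
0 [322. 487.]
-0.02 [325. 459.]
-0.04 [329. 431.]
-0.06 [333. 401.]
-0.08 [337. 372.]
[0.66239048 0.0949296  0.06440649] [ 0.75935924 -0.42728263  0.263273  ]
knob_top [([376.5, 254.4], 0.59)]
knob_mid [([367.1, 254.9], 0.92)]
washer [([353.2, 268.3], 0.68)]
pivot [([342.6, 278.8], 0.62)]
```

View pics/c5.png

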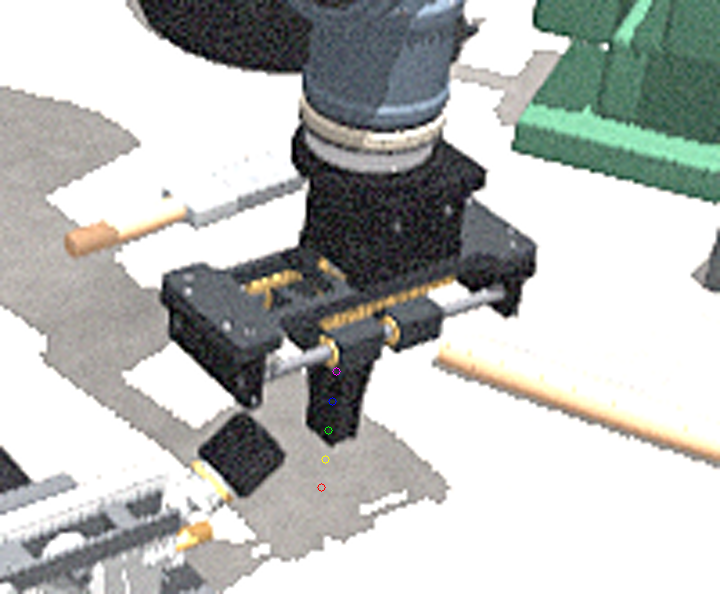

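The picture shows the fingertip ending between the −0.02 and −0.04 marks' positions (tip corner at (333,445)), about 35 mm short of the stated TCP. I'll work out the body clearance from the end block at (250,405).

```bash
python3 - <<'E'
from h import *
s=bot.sense(); c=cal("scene");T=R.from_rotvec(s["ee_rot"]).as_matrix();ox,oy,f=300,130,3.6
P=lambda v:((proj("scene",s["tool_pos"]+T@np.array(v),c)-[ox,oy])*f).round().tolist()
for z in(-.03,-.035,-.04): print("tip front/back",z,P([.0095,0,z]),P([.0095,.01,z]),P([-.0095,0,z]))
for z in(-.05,-.06,-.07,-.08,-.09,-.1): print("end",z,P([.0375,.095,z]),P([.0375,.08,z]),P([-.0375,.095,z]),P([0,.095,z]))
E
```

```text
tip front/back -0.03 [337.0, 455.0] [322.0, 460.0] [316.0, 436.0]
tip front/back -0.035 [338.0, 448.0] [323.0, 453.0] [317.0, 429.0]
tip front/back -0.04 [339.0, 440.0] [324.0, 446.0] [318.0, 422.0]
end -0.05 [223.0, 510.0] [247.0, 501.0] [145.0, 431.0] [183.0, 470.0]
end -0.06 [225.0, 495.0] [249.0, 486.0] [146.0, 416.0] [184.0, 455.0]
end -0.07 [226.0, 480.0] [251.0, 471.0] [147.0, 401.0] [185.0, 440.0]
end -0.08 [227.0, 464.0] [252.0, 455.0] [148.0, 386.0] [187.0, 424.0]
end -0.09 [229.0, 449.0] [254.0, 440.0] [149.0, 371.0] [188.0, 409.0]
end -0.1 [230.0, 433.0] [255.0, 424.0] [149.0, 355.0] [189.0, 393.0]
```

Call:
drive_tool --deltas '[0,0,10,0,0,0,17,0,0,8,17,0,0,16,17,0,0,22,17,0,0,27,17,0,0,32,17,0,0,36,17,0,0,40,17,0]'

```text
time: 13.1
tool_pos: [0.656, 0.0683, 0.0524]
ee_rot: [-3.08, 0.503, -0.017]
ft_force: [5.8, 34.2, 14.8]
finger_gap: 0.0003
grip_force: 17.6
```

```bash
python3 w.py w7.png | cut -c1-170
```

```text
[0.6561 0.0683 0.0528] [[0.948, -0.318, 0.015], [-0.318, -0.948, 0.019], [0.008, -0.022, -1.0]] [-0.08  0.72  1.46  0.02  0.95  1.8 ]
pivot [486. 297.] 0.84 {0.072: [0.6264, -0.0109], 0.105: [0.6448, -0.002], 0.113: [0.6493, 0.0002], 0.155: [0.6727, 0.0115]}
washer [450. 317.] 0.56 {0.072: [0.621, 0.0088], 0.105: [0.6404, 0.0142], 0.113: [0.6451, 0.0155], 0.155: [0.6698, 0.0223]}
```

The measured force has a z/y ratio of 0.44, so pushing horizontally on the low edge is self-locking by friction. I'll ease off and follow the knob's arc instead: mostly up at first, with light pressure.

Call:
drive_tool --deltas '[0,-13,15,0,0,-13,15,0,0,-11,10,0,0,-9,6,0,0,-6,2,0,0,-4,-2,0,0,-1,-6,0,0,2,-9,0,0,5,-13,0,0,8,-16,0,0,11,-19,0,0,14,-22,0]'

```text
time: 14.6
tool_pos: [0.6499, 0.0495, 0.0745]
ee_rot: [-3.092, 0.498, -0.014]
ft_force: [1.7, 14.3, 12.1]
finger_gap: 0.0003
grip_force: 8.3
```

```bash
python3 w.py w8.png | cut -c1-170
```

```text
[0.6499 0.0488 0.075 ] [[0.949, -0.314, 0.011], [-0.314, -0.949, 0.008], [0.008, -0.011, -1.0]] [-0.1   0.69  1.46  0.01  0.98  1.78]
pivot [435. 278.] 0.94 {0.072: [0.628, -0.0119], 0.105: [0.6433, -0.0066], 0.113: [0.6471, -0.0052], 0.155: [0.6666, 0.0016]}
pivot [490. 106.] 0.51 {0.072: [0.7088, -0.0596], 0.105: [0.7113, -0.0466], 0.113: [0.7118, -0.0435], 0.155: [0.7149, -0.0269]}
washer [419. 298.] 0.82 {0.072: [0.6183, -0.0007], 0.105: [0.6352, 0.0029], 0.113: [0.6393, 0.0038], 0.155: [0.6608, 0.0083]}
washer [572. 130.] 0.44 {0.072: [0.6843, -0.0968], 0.105: [0.6906, -0.0778], 0.113: [0.6922, -0.0732], 0.155: [0.7003, -0.0491]}
ring_top [480. 262.] 0.68 {0.072: [0.6292, -0.0384], 0.105: [0.6443, -0.0287], 0.113: [0.648, -0.0264], 0.155: [0.6673, -0.0142]}
```

Call:
drive_tool --deltas '[0,1,-5,0,0,3,-9,0,0,6,-12,0,0,9,-14,0,0,12,-16,0,0,15,-17,0,0,18,-18,0,0,20,-18,0]'

```text
time: 15.7
tool_pos: [0.6413, 0.0251, 0.0901]
ee_rot: [-3.1, 0.498, -0.006]
ft_force: [0.6, 6.2, 11.6]
finger_gap: 0.0006
grip_force: 4.4
```

```bash
python3 w.py w9.png | cut -c1-170
```

```text
[0.6413 0.0249 0.0903] [[0.95, -0.314, 0.004], [-0.314, -0.95, 0.001], [0.003, -0.003, -1.0]] [-0.14  0.66  1.47  0.    1.01  1.75]
washer [387. 288.] 0.95 {0.072: [0.614, -0.0092], 0.105: [0.6293, -0.008], 0.113: [0.633, -0.0076], 0.155: [0.6525, -0.0061]}
```

Call:
drive_tool --deltas '[0,2,-2,0,0,4,-3,0,0,6,-3,0,0,8,-3,0,0,8,-3,0]'

```text
time: 16.5
tool_pos: [0.6375, 0.0164, 0.0914]
ee_rot: [3.102, -0.498, 0.001]
ft_force: [3.5, 1.6, 3.7]
finger_gap: 0.0005
grip_force: 1.6
```

Call:
drive_tool --deltas '[0,2,0,0,0,4,0,0,0,4,0,0]'

```text
time: 16.8
tool_pos: [0.6369, 0.0149, 0.0914]
ee_rot: [-3.098, 0.498, -0.003]
ft_force: [3.7, 6.7, 5.6]
finger_gap: 0.0004
grip_force: 4.4
```

```bash
python3 w.py w10.png | cut -c1-170; python3 - <<'E'
from h import *
c=cal("scene");save("scene","s10.png")
for l in["knob_top","knob_mid","washer","ring_top","pivot"]: print(l,[(np.round(d["location"],1).tolist(),round(d["conf"],2)) for d in tip_of(l,"scene")[:1]])
for z in(.072,.102,.119,.138,.155): print(z,proj("scene",[.628,-.0095,z],c).round(1))
E
```

```text
[0.6369 0.0149 0.0914] [[0.95, -0.313, 0.002], [-0.313, -0.95, 0.003], [0.001, -0.003, -1.0]] [-0.15  0.65  1.48  0.    1.01  1.73]
pivot [255.  95.] 0.48 {0.072: [0.7389, 0.0179], 0.105: [0.735, 0.0136], 0.113: [0.7341, 0.0126], 0.155: [0.7291, 0.0071]}
washer [371. 286.] 0.76 {0.072: [0.6137, -0.0103], 0.105: [0.6284, -0.0105], 0.113: [0.632, -0.0105], 0.155: [0.6507, -0.0106]}
knob_top [([347.5, 245.0], 0.88)]
knob_mid [([344.1, 254.2], 0.71)]
washer [([343.8, 268.2], 0.62)]
ring_top [([345.0, 264.3], 0.58)]
pivot [([345.9, 280.9], 0.96)]
0.072 [343.3 280. ]
0.102 [344.1 267.9]
0.119 [344.6 260.9]
0.138 [345.1 253. ]
0.155 [345.6 245.7]
```

Call:
drive_tool --deltas '[0,3,0,0,0,3,0,0,0,-8,0,0,0,-20,0,0,0,-20,-40,0,0,0,-70,0,0,26,-70,0,0,26,-70,0,0,26,-70,0]' --jaw 0

```text
time: 18.3
tool_pos: [0.6262, -0.0121, 0.1598]
ee_rot: [3.101, -0.5, -0.006]
ft_force: [-0.3, 0.1, 0.4]
finger_gap: 0.0646
grip_force: 0.0
```

```bash
python3 w.py w11.png | cut -c1-190; python3 - <<'E'
from h import *
r={}
for n in("scene","top","wrist"):
    save(n,n+"11.png")
    for l in["knob_top","knob_mid","washer","pivot"]:
        for d in tip_of(l,n)[:1]: print(n,l,np.round(d["location"],1).tolist(),round(d["conf"],2)); r.setdefault(l,[]).append(ray(n,d["location"]))
for l in r: print(l,tri(r[l]).round(4))
E
```

```text
[ 0.6264 -0.0115  0.1597] [[0.95, -0.313, -0.003], [-0.313, -0.95, 0.0], [-0.003, 0.001, -1.0]] [-0.2   0.56  1.45 -0.    1.14  1.69]
washer [320. 246.] 0.7 {0.072: [0.6168, -0.0078], 0.105: [0.6267, -0.0111], 0.113: [0.629, -0.0119], 0.155: [0.6416, -0.0161]}
knob_top [318. 273.] 0.93 {0.072: [0.5965, 0.0002], 0.105: [0.6086, -0.0041], 0.113: [0.6116, -0.0051], 0.155: [0.6271, -0.0104]}
knob_mid [318. 261.] 0.82 {0.072: [0.6059, -0.0028], 0.105: [0.617, -0.0067], 0.113: [0.6197, -0.0076], 0.155: [0.6338, -0.0126]}
ring_top [318. 270.] 0.6 {0.072: [0.5988, -0.0007], 0.105: [0.6107, -0.0048], 0.113: [0.6136, -0.0058], 0.155: [0.6287, -0.0111]}
scene knob_top [344.5, 245.4] 0.91
scene knob_mid [344.9, 251.3] 0.69
scene washer [341.8, 267.6] 0.77
scene pivot [342.4, 279.7] 0.91
top pivot [441.2, 323.7] 0.27
wrist knob_top [320.7, 270.0] 0.97
wrist knob_mid [322.5, 265.5] 0.7
wrist washer [321.6, 244.8] 0.78
wrist pivot [321.7, 273.7] 0.32
knob_top [ 0.629  -0.0126  0.1575]
knob_mid [ 0.6284 -0.0123  0.1442]
washer [ 0.6268 -0.013   0.1037]
pivot [ 0.5389 -0.0938  0.123 ]
```

View pics/w11.png

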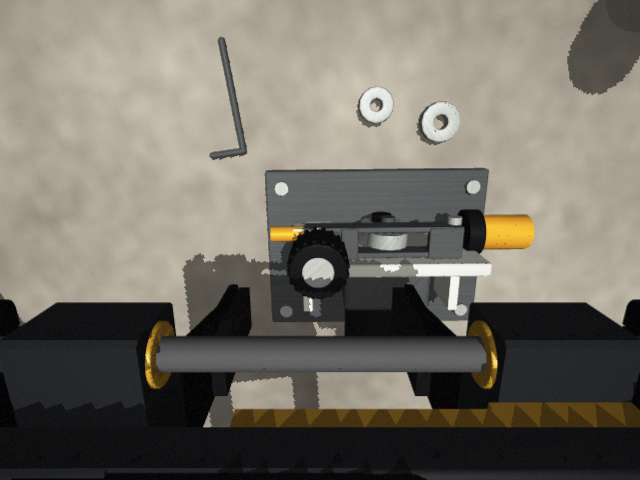

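The wrist picture shows the tensioner upright, with the knob end face at (318,271) centred between the fingers. I'll descend and grip.

Call:
drive_tool --deltas '[1,0,30,0,1,0,55,0,1,0,70,0,1,0,76,0,1,0,76,0]'

```text
time: 19.85
tool_pos: [0.6282, -0.0115, 0.0842]
ee_rot: [-3.102, 0.497, 0.003]
ft_force: [-0.5, -0.8, -0.4]
finger_gap: 0.0872
grip_force: 0.0
```

Call:
drive_tool --deltas '[0,0,0,0,0,0,0,0,0,0,0,0,0,0,0,0,0,0,0,0,0,0,0,0,0,0,0,0,0,0,0,0]' --jaw 255 --squeeze 15

```text
time: 20.65
tool_pos: [0.6288, -0.0112, 0.0851]
ee_rot: [-3.101, 0.497, -0.0]
ft_force: [0.5, 2.9, -0.2]
finger_gap: 0.0353
grip_force: 15.0
```

```bash
cat > m.py <<'E'
from h import *
s=bot.sense(); print(s["time"],s["tool_pos"].round(4),"yaw",np.degrees(np.arctan2(*R.from_rotvec(s["ee_rot"]).as_matrix()[[1,0],0])).round(2),"F",s["ft_force"].round(1),"M",s["moment"].round(3),"eff6",s["joint_efforts"][5].round(3),"gap",round(s["finger_gap"],4),"grip",round(s["grip_force"],1),"q6",s["q"][5].round(3))
E
python3 m.py
```

```text
20.65 [ 0.6288 -0.0112  0.0851] yaw -18.22 F [ 0.5  2.9 -0.2] M [ 0.284  0.016 -0.022] eff6 -0.008 gap 0.0353 grip 15.0 q6 1.693
```

Call:
drive_tool --deltas '[0,0,0,-3,0,0,0,-6,0,0,0,-6]'

```text
time: 20.95
tool_pos: [0.6291, -0.011, 0.0851]
ee_rot: [-3.123, 0.335, -0.001]
ft_force: [0.4, 2.7, 0.2]
finger_gap: 0.0356
grip_force: 15.0
```

```bash
python3 m.py
```

```text
20.95 [ 0.6291 -0.011   0.0851] yaw -12.24 F [0.4 2.7 0.2] M [ 0.421 -0.115 -0.022] eff6 -0.209 gap 0.0356 grip 15.0 q6 1.588
```

Call:
drive_tool --deltas '[0,0,0,-4,0,0,0,-8,0,0,0,-12,0,0,0,-16,0,0,0,-18,0,0,0,-18]'

```text
time: 21.55
tool_pos: [0.629, -0.0102, 0.0851]
ee_rot: [-3.136, -0.157, -0.001]
ft_force: [0.9, 5.5, -0.6]
finger_gap: 0.0356
grip_force: 15.0
```

```bash
python3 m.py
```

```text
21.55 [ 0.629  -0.0102  0.0851] yaw 5.73 F [ 0.9  5.5 -0.6] M [ 0.89  -0.157  0.055] eff6 -0.134 gap 0.0356 grip 15.0 q6 1.275
```

Call:
drive_tool --deltas '[0,0,0,-3,0,0,0,-5,0,0,0,-5]'

```text
time: 21.85
tool_pos: [0.629, -0.01, 0.0851]
ee_rot: [-3.126, -0.292, -0.001]
ft_force: [0.7, 5.6, 0.7]
finger_gap: 0.0356
grip_force: 15.0
```

```bash
python3 m.py
```

```text
21.85 [ 0.629  -0.01    0.0851] yaw 10.68 F [0.7 5.6 0.7] M [ 1.06  -0.195 -0.101] eff6 -0.189 gap 0.0356 grip 15.0 q6 1.188
```

```bash
cat > m.py <<'E'
from h import *
import sys
M=[];F=[];e=[]
for i in range(int(sys.argv[1]) if len(sys.argv)>1 else 2):
    vision.snapshot("wrist"); s=bot.sense(); M.append(s["moment"]);F.append(s["ft_force"]);e.append(s["joint_efforts"][5])
print(s["time"],s["tool_pos"].round(4),"yaw",np.degrees(np.arctan2(*R.from_rotvec(s["ee_rot"]).as_matrix()[[1,0],0])).round(2),"F",np.mean(F,0).round(1),"Mz",np.array(M)[:,2].round(3),"eff6",np.round(e,3),"gap",round(s["finger_gap"],4))
E
python3 m.py 4
```

```text
22.05 [ 0.629  -0.0101  0.0851] yaw 10.66 F [1.4 5.4 0.8] Mz [-0.101 -0.116 -0.075 -0.068] eff6 [-0.111 -0.094 -0.091 -0.091] gap 0.0358
```

Call:
drive_tool --deltas '[0,0,0,-3,0,0,0,-4,0,0,0,-4]'

```text
time: 22.35
tool_pos: [0.629, -0.0099, 0.0851]
ee_rot: [-3.113, -0.4, -0.001]
ft_force: [1.7, 6.2, 0.3]
finger_gap: 0.0355
grip_force: 15.0
```

```bash
python3 m.py 3
```

```text
22.5 [ 0.629  -0.0099  0.0851] yaw 14.63 F [1.3 5.5 0.3] Mz [-0.174 -0.153 -0.187] eff6 [-0.174 -0.166 -0.165] gap 0.036
```

Call:
drive_tool --deltas '[0,0,0,-3,0,0,0,-5,0,0,0,-5]'

```text
time: 22.8
tool_pos: [0.629, -0.0096, 0.0851]
ee_rot: [-3.092, -0.537, -0.002]
ft_force: [1.9, 6.8, -0.2]
finger_gap: 0.0356
grip_force: 15.0
```

```bash
python3 m.py 3
```

```text
22.95 [ 0.629  -0.0096  0.0851] yaw 19.71 F [1.2 6.5 0.6] Mz [0.047 0.137 0.142] eff6 [0.103 0.117 0.117] gap 0.0357
```

Call:
drive_tool --deltas '[0,0,0,-4,0,0,0,-8,0,0,0,-11,0,0,0,-13,0,0,0,-15,0,0,0,-15]'

```text
time: 23.55
tool_pos: [0.6285, -0.0091, 0.0851]
ee_rot: [-2.995, -0.933, -0.002]
ft_force: [0.1, 7.5, 1.9]
finger_gap: 0.0357
grip_force: 15.0
```

```bash
python3 m.py 3
```

```text
23.7 [ 0.6285 -0.009   0.0851] yaw 34.59 F [1.  7.4 0.8] Mz [-0.298 -0.379 -0.287] eff6 [-0.326 -0.311 -0.308] gap 0.0352
```

The torque is −0.31 N m, against about −0.09 five degrees after an ordinary click. That is the end stop, about 4° into its spring. I'll let go so the knob falls into click 0, then regrip.

Call:
drive_tool --deltas '[0,0,0,4.8,0,0,0,4.8,0,0,0,4.8]'

```text
time: 24.0
tool_pos: [0.6286, -0.0092, 0.0851]
ee_rot: [-3.032, -0.809, -0.001]
ft_force: [0.6, 6.9, -0.3]
finger_gap: 0.0356
grip_force: 15.0
```

```bash
python3 m.py 2
```

```text
24.1 [ 0.6287 -0.0092  0.0851] yaw 29.87 F [0.7 7.3 0.5] Mz [-0.091 -0.03 ] eff6 [-0.029 -0.03 ] gap 0.0353
```

Call:
drive_tool --deltas '[0,0,0,0,0,0,0,0,0,0,0,0,0,0,0,0,0,0,0,0]' --jaw 120

```text
time: 24.6
tool_pos: [0.6287, -0.0121, 0.085]
ee_rot: [3.035, 0.812, -0.0]
ft_force: [-0.0, -0.5, -0.0]
finger_gap: 0.046
grip_force: 0.0
```

Call:
drive_tool --deltas '[0,0,0,0,0,0,0,0,0,0,0,0,0,0,0,0,0,0,0,0,0,0,0,0]' --jaw 255 --squeeze 20

```text
time: 25.2
tool_pos: [0.6274, -0.0099, 0.085]
ee_rot: [-3.032, -0.812, 0.003]
ft_force: [-2.1, 3.6, 1.5]
finger_gap: 0.0353
grip_force: 20.0
```

```bash
python3 m.py 2
```

```text
25.3 [ 0.6274 -0.0099  0.0849] yaw 29.98 F [-1.2  4.4  2.2] Mz [-0.046 -0.078] eff6 [-0.037 -0.037] gap 0.0355
```

Call:
drive_tool --deltas '[0,0,0,4,0,0,0,8,0,0,0,13,0,0,0,18,0,0,0,23,0,0,0,28,0,0,0,33,0,0,0,33]'

```text
time: 26.1
tool_pos: [0.6278, -0.0105, 0.085]
ee_rot: [-3.139, 0.081, 0.003]
ft_force: [-1.6, 4.7, 1.0]
finger_gap: 0.0355
grip_force: 20.0
```

```bash
python3 m.py 2
```

```text
26.2 [ 0.6278 -0.0105  0.0849] yaw -2.9 F [-2.4  4.5  2.1] Mz [0.032 0.053] eff6 [0.153 0.078] gap 0.0353
```

Call:
drive_tool --deltas '[0,0,0,4,0,0,0,8,0,0,0,13,0,0,0,18,0,0,0,23,0,0,0,24,0,0,0,24]'

```text
time: 26.9
tool_pos: [0.6276, -0.011, 0.0849]
ee_rot: [-3.055, 0.731, 0.004]
ft_force: [-3.3, 3.7, 2.0]
finger_gap: 0.0355
grip_force: 20.0
```

```bash
python3 m.py 2
```

```text
27.0 [ 0.6277 -0.0109  0.0849] yaw -26.89 F [-2.7  3.5  2.1] Mz [0.165 0.099] eff6 [0.151 0.144] gap 0.0356
```

Call:
drive_tool --deltas '[0,0,0,4,0,0,0,8,0,0,0,12,0,0,0,15,0,0,0,15,0,0,0,15]'

```text
time: 27.6
tool_pos: [0.6274, -0.0113, 0.0849]
ee_rot: [2.934, -1.123, -0.004]
ft_force: [-3.9, 3.7, 4.0]
finger_gap: 0.0354
grip_force: 20.0
```

```bash
python3 m.py 2
```

```text
27.7 [ 0.6274 -0.0113  0.0849] yaw -41.89 F [-3.9  3.4  3.2] Mz [-0.043 -0.037] eff6 [-0.033 -0.034] gap 0.0353
```

Torque is back near zero at +72°, the third click. I'll let go and retreat straight up.

Call:
drive_tool --deltas '[0,0,0,0,0,0,0,0,0,0,0,0,0,0,0,0,0,0,0,0,0,0,0,0]' --jaw 0

```text
time: 28.3
tool_pos: [0.6289, -0.0118, 0.0851]
ee_rot: [2.933, -1.126, 0.001]
ft_force: [-0.1, -0.1, 0.3]
finger_gap: 0.0755
grip_force: 0.0
```

Call:
drive_tool --deltas '[0,0,-15,0,0,0,-45,0,0,0,-85,0,0,0,-110,0,0,0,-110,0,0,0,-110,0]'

```text
time: 28.9
tool_pos: [0.6286, -0.0116, 0.1952]
ee_rot: [-2.933, 1.126, -0.001]
ft_force: [0.5, -0.5, -1.0]
finger_gap: 0.0868
grip_force: 0.0
```

```bash
python3 - <<'E'
from h import *
im=save("scene","s20.png"); c=cal("scene")
L={}
for l in["knob_top","knob_mid","ring_top","washer","pivot"]:
    print(l,[(np.round(d["location"],1).tolist(),round(d["conf"],2)) for d in tip_of(l,"scene")[:1]])
for z in(.072,.102,.1176,.138,.155): print(z,proj("scene",[.628,-.0105,z],c).round(1))
for l in["knob_top","washer"]:
    pass
s=bot.sense();print(s["tool_pos"],s["ft_force"],s["finger_gap"])
cv2.imwrite('pics/c20.png',cv2.resize(im[200:330,260:430][:,:,::-1],None,fx=4,fy=4,interpolation=cv2.INTER_CUBIC))
E
```

```text
knob_top [([341.5, 244.6], 0.74)]
knob_mid [([342.9, 251.7], 0.8)]
ring_top [([344.5, 264.8], 0.51)]
washer [([343.0, 266.9], 0.7)]
pivot [([344.4, 281.4], 0.94)]
0.072 [343.  280.2]
0.102 [343.8 268.2]
0.1176 [344.2 261.8]
0.138 [344.7 253.2]
0.155 [345.2 245.9]
[ 0.62789754 -0.01147222  0.19352213] [-0.43417541  0.88058815 -0.63441497] 0.08699059097930444
```

View pics/c20.png

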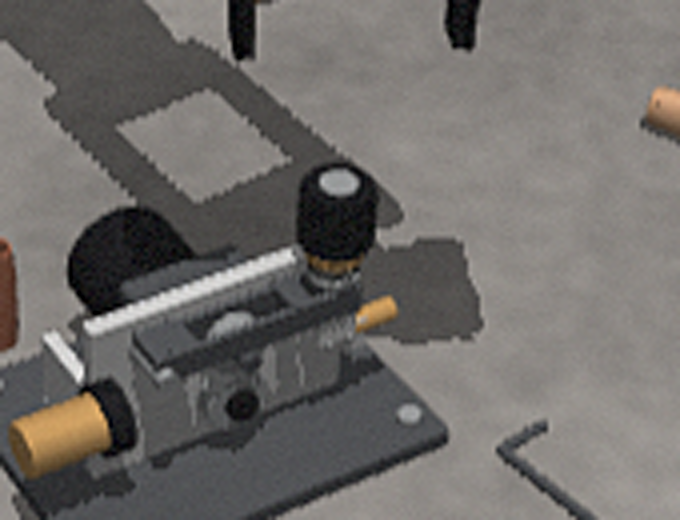

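The tensioner stands upright, with the knob at (338,210) in the crop. The gripper is clear above it and the other things on the bench are undisturbed, so I'm handing in.

```bash
python3 -c "
from rig import job
print(job.close_job())"
```

```text
the job is handed in; nothing more can be done
None
```

The job is handed in: the tensioner is upright in the fork, its knob was turned back to the end stop (felt at about 0.31 N m, not forced) and then three clicks clockwise, and the gripper is clear. The hand-in returned no verdict.

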